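Latch the lantern-base jig

TASK

Two look-alike steel jigs on the bench each have a red-knobbed swing hook standing open. Swing closed the hook of the jig that holds the hexagonal brass lantern base, fully home so that its notch sits round the catch stud, then let go. Leave the hook of the other jig, the one with the flat brass disc, open.

Things in the scene. Friction and masses are not known exactly. Their poses are not given: they have to be found in the camera images.
- base_hook (a joint): Hook of the jig holding the hexagonal brass lantern base (76 mm over corners, 28 mm high): a level aluminium bar, underside 44, top 54 mm above the bench, stiff on an upright pivot; 2 to 3 N at the knob moves it and it stays put. Rad: 0 = closed at its stop, notch round the catch stud; grows opening clockwise from above, towards the robot; starts 0.8 to 1.4. Jig plate 200 x 150 x 12 mm, fixed.
- base_hook_knob (a point): On the axis of the upright round red knob (22 mm diameter, 54 to 104 mm above the bench) at that hook's free end, at 80 mm above the bench: a good height to pinch or push. Turns with the hook: z up, y along the bar towards the pivot. When closed, the catch stud (20 mm head, top 61 mm above the bench) stands 50 mm from it on the pivot side.
- base_hook_pivot (a point): On that hook's vertical pivot axis, 80 mm above the bench (18 mm above the top of the pivot bolt). The knob moves on a level circle of 175 mm radius about it; closing turns anticlockwise seen from above.
- disc_hook (a joint): Hook of the other jig, the one holding a flat brass disc (72 mm diameter, 6 mm thick): same plate, bar and red knob, same angle in rad (0 = closed; starts open at 0.8 to 1.4). To be left open. The jigs are fixed side by side, 300 to 420 mm apart; which is on the left varies.

How it is judged:
At the end, for the whole second after the job is handed in: The hook of the lantern-base jig is closed to within 0.14 rad (8 degrees) of its stop and still; the disc jig's hook is still open (more than 0.6 rad) (value of joint base_hook below 0.14 rad and velocity of joint base_hook between -0.05 and 0.05 rad/s and value of joint disc_hook above 0.6 rad); the robot touches nothing.
It fails at once if the disc jig's hook is swung towards closed (below 0.6 rad) (value of joint disc_hook below 0.6 rad).
It also fails if it takes over 35 s, if anything falls off the work surface, if the arm or the gripper's body presses on something with over 40 N, if the wrist force passes 120 N, or if a joint passes its speed limit or range.

ROBOT

A 6-joint arm with a two-finger parallel gripper is mounted at the origin on the work surface. World frame = base frame: x ahead of the robot, y to its left, z up, the work surface at z = 0. Lengths are in m, angles in rad, forces in N, time in s.
With the tool pointing down it reaches from about 0.2 to 0.875 m from the base axis. Payload 3.4 kg.
Tool frame: the origin (TCP) lies between the finger pads; the fingertips stand 25 mm ahead of it and the grasp point (between the pads) lies 6 mm ahead of it (r.nose_length is the z of the fingertips in the tool frame, in m); z points along the fingers, x is the direction in which the jaws open and shut, and the axes are right-handed (so a half turn about z gives the same grasp; the last joint's range is limited). The gripper opens to 94 mm and grips with 3 to 60 N. Pads are 16 mm wide; open, the fingers measure 119 mm over their backs; the gripper's body (75 mm by 177 mm) begins 78 mm behind the grasp point.
Start: joints at [-1.232, 0.276, 1.505, -0, 1.361, -0.121], TCP at [0.255, -0.515, 0.23] pointing down, gripper open.
Joint ranges: [-2.89, 2.89], [-0.75, 2.08], [0.22, 2.7], [-1.18, 4.32], [0.11, 2.71], [-2.7, 2.7]. Speed limits (rad/s): [2.57, 2.57, 3.14, 3.14, 3.14, 3.14].

INTERFACE

Orientations are given as a unit quaternion [w, x, y, z].
In Python, from plant import r, gripper_to, inverse_kinematics, vision, models, telemetry gives the robot as it stands. Calls block until the motion is done:
- r.move_to(position, orientation): joint-space move of the TCP to a pose.
- r.move_l(position, rot=None, vel=0.15, guard=None): straight line of the TCP; rot=None keeps the orientation; vel is the mean speed in m/s. With guard (N) it stops when the force on the tool has changed by that much, and returns True; else False.
- r.movej(angles): joint-space move.
- gripper_to(opening, f_grip=None): finger opening in m; f_grip is the grip in N (None keeps the last); returns when the fingers have stopped.
- r.hold(seconds).
- inverse_kinematics(position, orientation): joint angles nearest the present ones, or None.
- vision.snapshot(name): name is "scene" or "top" or "wrist"; returns the picture (384x512x3 uint8, red, green, blue); there is no depth.
- vision.get_calibration(name): a dict with "fx", "fy", "cx", "cy" (pixels), "D" ([k1, k2, p1, p2, k3] as OpenCV has them; the pictures are not rectified), "position" and "orientation" of the camera in the world. Camera axes: x right, y down, z forward; pixel columns grow to the right and rows downward; lengths in m; the calibration is good to about 2 mm. A picture is of the moment at which its call begins: read the wrist's pose just before it. get_calibration takes no time and is no camera call; for the wrist camera it gives the pose at the moment of the call.
A pose or a line that the arm cannot do raises r.PlanningError and nothing moves.
- r.sign_off(): hands the job in, once; it reports no verdict.
Trained networks look in the newest picture that a camera, given by its name, has taken for a name from the list of things; names that differ only in an ending like _2 or _b are one class to them, and where a whole thing is asked for, a point or a joint stands for the part that bears it (a point fixed in the world has none). Each returns a list of dicts, best first, with "score" (0 to 1); they miss things now and then, are a little off and sometimes report something else, mostly with a low value. They report only what shows in the picture. A call takes as long as a camera call.
- models.boxes_of(thing, camera): "at" ([x, y, z] in m, in world coordinates, good to about 4 mm: the middle of the surface that is visible of it).
- models.regions_of(thing, camera): "pixels" (384x512 bool, what is visible of it).
- models.mark_of(thing, camera): "at" ([x, y, z] in m, in world coordinates, good to about 4 mm: a listed point, or the origin of a listed thing).
Readings, each from a call of its own:
- telemetry.current_t(): time.
- telemetry.current_joints(): joint angles.
- telemetry.current_dq(): joint speeds.
- telemetry.current_joint_efforts(): joint torques, N m.
- telemetry.current_ee_pos(): TCP position.
- telemetry.current_tool_rot(): TCP orientation.
- telemetry.current_wrist_force(): force on the tool from outside, world axes, zero at the start.
- telemetry.current_torque(): the same for the moment, N m.
- telemetry.current_opening(): finger opening in m.
Only numpy, scipy, OpenCV 4.12 (cv2) and the standard library are available. Lean on these libraries where they do the work, as an engineer would, in place of code of your own. Each camera call takes 0.05 s, during which the arm holds its last target.

## Working session

There is one attempt and no reset: what is moved stays moved. The work goes in short steps, each a Python script; the robot and the scene stay as the last script left them, time stands still between calls to the robot, and variables do not carry over. Pictures are saved under pics/ and viewed, and the job is handed in when it is done.

```bash
mkdir -p pics; ls
python3 - <<'E'
from plant import r, vision, models, telemetry
import cv2, numpy as np
print(telemetry.current_t())
for c in ["scene","top"]:
    im=vision.snapshot(c); cv2.imwrite(f"pics/{c}0.png",im[:,:,::-1])
    k=vision.get_calibration(c); print(c,np.round(k["position"],3))
    for n in ["base_hook_knob","base_hook_pivot"]:
        for d in models.mark_of(n,c)[:3]: print(n,np.round(d["at"],3),round(d["score"],2))
    for n in ["base_hook","disc_hook"]:
        for d in models.boxes_of(n,c)[:3]: print(n,np.round(d["at"],3),round(d["score"],2))
print(telemetry.current_t())
E
```

```text
pics
0.0
scene [ 1.132 -0.543  0.641]
base_hook_knob [0.462 0.19  0.08 ] 0.92
base_hook_pivot [0.614 0.268 0.082] 0.87
disc_hook [ 0.488 -0.172  0.056] 0.8
top [ 0.458 -0.009  1.077]
base_hook_knob [0.464 0.194 0.079] 0.69
base_hook_pivot [0.618 0.273 0.08 ] 0.81
base_hook [0.526 0.233 0.056] 0.76
disc_hook [ 0.486 -0.169  0.052] 0.86
0.5
```

View pics/scene0.png

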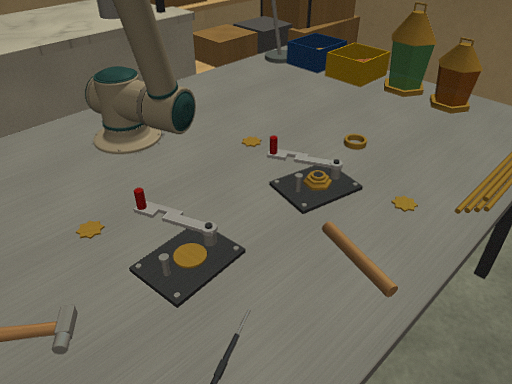

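View pics/top0.png

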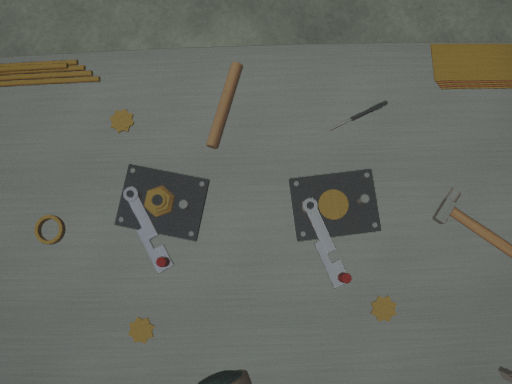

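The hexagonal base is in the left-hand jig (y ≈ +0.25). In the top view its pivot is at (130,193), its knob at (162,262) and its catch stud at (183,204). The disc jig is on the right. Next I'll compute the closed direction from the stud and plan the arc.

```bash
cat > h.py <<'E'
from plant import r, gripper_to, inverse_kinematics, vision, models, telemetry
import cv2, numpy as np
from scipy.spatial.transform import Rotation as R
def ray(cam,px,z):
    k=vision.get_calibration(cam); K=np.array([[k["fx"],0,k["cx"]],[0,k["fy"],k["cy"]],[0,0,1]])
    u=cv2.undistortPoints(np.array([[px]],float),K,np.array(k["D"]))[0,0]
    d=R.from_quat(np.roll(k["orientation"],-1)).apply([u[0],u[1],1]); p=np.array(k["position"]); return p+d*(z-p[2])/d[2]
def down(phi):  # tool z down, tool x at heading phi
    x=np.array([np.cos(phi),np.sin(phi),0]); z=np.array([0,0,-1.]); y=np.cross(z,x)
    return np.roll(R.from_matrix(np.c_[x,y,z]).as_quat(),1)
E
python3 - <<'E'
from h import *
P=ray("top",(130,193),.062);S=ray("top",(183,204),.061);K=ray("top",(163,261),.104)
P2=ray("scene",(336,162),.062);S2=ray("scene",(298.5,176),.061);K2=ray("scene",(273,138),.104)
for n,a,b in(("P",P,P2),("S",S,S2),("K",K,K2)): print(n,np.round(a,3),np.round(b,3))
P=np.array([.616,.270]);Kk=np.array([.463,.192])
for s in (S,S2): print("stud r",np.linalg.norm(s[:2]-P),"ang",np.arctan2(*(s[:2]-P)[::-1]))
print("knob r",np.linalg.norm(Kk-P),"ang",np.arctan2(*(Kk-P)[::-1]))
print(telemetry.current_tool_rot())
for th in (-2.67,-1.77):
  for o in (np.pi/2,-np.pi/2):
    c=P+.175*np.array([np.cos(th),np.sin(th)])
    print(th,o,inverse_kinematics([*c,.086],down(th+o)))
E
```

```text
P [0.617 0.271 0.062] [0.623 0.266 0.062]
S [0.589 0.15  0.061] [0.595 0.146 0.061]
K [0.463 0.187 0.104] [0.468 0.186 0.104]
stud r 0.1227162443731273 ang -1.7919622227475085
stud r 0.12606737299806978 ang -1.736821426148568
knob r 0.17173526137634051 ang -2.670132703528886
[-6.65771729e-06  8.49646796e-01 -5.27352179e-01 -2.35657987e-05]
-2.67 1.5707963267948966 [ 2.52724782e-01  2.90989643e-01  1.88323040e+00 -4.44089210e-16
  9.67372610e-01  1.35192846e+00]
-2.67 -1.5707963267948966 [ 2.52724782e-01  2.90989643e-01  1.88323040e+00 -4.44089210e-16
  9.67372610e-01 -1.78966420e+00]
-1.77 1.5707963267948966 [ 4.97972946e-02  4.10200075e-01  1.68439779e+00 -4.44089210e-16
  1.04699478e+00  2.49000968e-01]
-1.77 -1.5707963267948966 None
```

All the points agree: stud radius about 0.125 m, knob radius about 0.173 m, closed heading about -1.80 rad, and the hook is open by about 0.86 rad. I'll approach and pinch the knob.

Run:
```python
from h import *
P=np.array([.617,.270]); th=-2.665
c=P+.174*np.array([np.cos(th),np.sin(th)]); q=down(th+np.pi/2)
r.move_to([*c,.25],q)
r.move_l([*c,.16],vel=.15)
im=vision.snapshot("wrist"); cv2.imwrite("pics/w1.png",im[:,:,::-1])
for d in models.mark_of("base_hook_knob","wrist")[:3]: print(np.round(d["at"],3),round(d["score"],2))
print(c,telemetry.current_t(),telemetry.current_ee_pos(),telemetry.current_wrist_force())
```

```text
[0.461 0.191 0.081] 0.76
[0.46239    0.19017677] 3.95 [0.46335209 0.19034092 0.1611233 ] [-0.89273242 -0.35589774 -0.48857605]
```

View pics/w1.png

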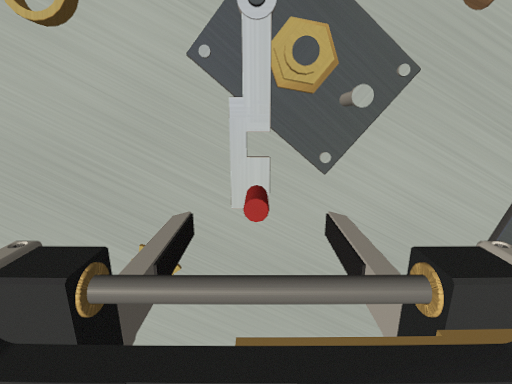

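The wrist view shows the knob at (256,203), centred between the jaws. The bar runs up to the pivot at (256,5), with the hex base at (304,52) and the stud at (360,97). I'll descend, pinch and swing the hook along the arc.

Run:
```python
from h import *
P=np.array([.617,.270]); th=-2.665; rad=.174
pos=lambda t:[*(P+rad*np.array([np.cos(t),np.sin(t)])),.088]
print("guard",r.move_l(pos(th),vel=.12,guard=10))
gripper_to(0.0,f_grip=12)
print("open",telemetry.current_opening(),telemetry.current_wrist_force(),telemetry.current_t())
n=10
for t in np.linspace(th,-1.86,n)[1:]:
    g=r.move_l(pos(t),rot=down(t+np.pi/2),vel=.08,guard=25)
    print(round(t,3),g,np.round(telemetry.current_wrist_force(),1),round(telemetry.current_opening(),4))
    if g: break
print(telemetry.current_ee_pos(),telemetry.current_t())
im=vision.snapshot("top"); cv2.imwrite("pics/t2.png",cv2.resize(im[100:300,60:280,::-1],None,fx=3,fy=3)[:600])
im=vision.snapshot("wrist"); cv2.imwrite("pics/w2.png",im[:,:,::-1])
```

```text
guard False
open 0.02189367140530307 [-0.6614225   1.24900618 -0.35717494] 5.8
-2.576 False [ 0.4 -1.5 -0.7] 0.0217
-2.486 False [ 1.2 -0.8 -1.8] 0.0219
-2.397 False [ 2.1 -0.4 -2.6] 0.0215
-2.307 False [ 3.4  0.8 -3.1] 0.0217
-2.218 False [ 3.8  1.2 -3.9] 0.0217
-2.128 False [ 3.7  3.5 -4.6] 0.0217
-2.039 False [ 3.9  3.6 -4.3] 0.0216
-1.949 False [ 4.2  3.6 -3.3] 0.0217
-1.86 False [ 2.2  4.  -0.8] 0.0214
[0.5670738  0.10396417 0.08801884] 8.875
```

View pics/w2.png

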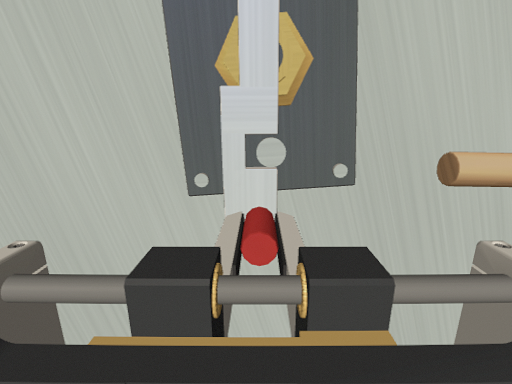

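The knob is held at (260,235) and the stud at (270,152) is entering the notch, so a little travel is left. I'll feel for the stop in small steps.

Run:
```python
from h import *
P=np.array([.617,.270]); rad=.174
pos=lambda t:[*(P+rad*np.array([np.cos(t),np.sin(t)])),.088]
for t in np.arange(-1.84,-1.68,.02):
    g=r.move_l(pos(t),rot=down(t+np.pi/2),vel=.04,guard=12)
    f=telemetry.current_wrist_force(); tang=f[:2]@[-np.sin(t),np.cos(t)]
    e=telemetry.current_ee_pos()[:2]-P
    print(round(t,3),g,"tang",round(tang,1),np.round(f,1),"meas th",round(np.arctan2(e[1],e[0]),3))
    if g or tang<-13: break
print(telemetry.current_t())
im=vision.snapshot("wrist"); cv2.imwrite("pics/w3.png",im[:,:,::-1])
```

```text
-1.84 False tang 1.0 [ 2.5  5.1 -2.1] meas th -1.848
-1.82 False tang 0.2 [ 1.5  5.  -2.1] meas th -1.829
-1.8 False tang -0.6 [ 0.6  5.1 -2.5] meas th -1.809
-1.78 False tang -3.9 [-2.6  6.6  1.1] meas th -1.798
-1.76 False tang -8.7 [-7.5  7.4  4.7] meas th -1.797
-1.74 False tang -14.2 [-12.8   9.2   8.4] meas th -1.796
10.475
```

View pics/w3.png

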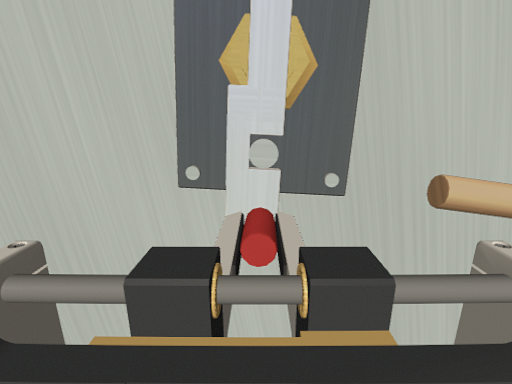

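The force rose at a heading of -1.797 rad, which matches the measured stud heading of -1.80, and the stud at (264,153) is seated in the notch. I'll relax the push, release, retreat and check.

Run:
```python
from h import *
P=np.array([.617,.270]); rad=.174; t=-1.782
p=[*(P+rad*np.array([np.cos(t),np.sin(t)])),.088]
r.move_l(p,rot=down(t+np.pi/2),vel=.03)
print(telemetry.current_wrist_force())
gripper_to(.06)
r.move_l([p[0],p[1],.2],vel=.12,guard=15)
r.move_l([p[0]-.2,p[1]-.1,.25],vel=.2)
r.hold(.3)
for c in("top","scene"):
    im=vision.snapshot(c); cv2.imwrite(f"pics/{c}4.png",im[:,:,::-1])
    for n in["base_hook_knob","base_hook_pivot"]:
        for d in models.mark_of(n,c)[:2]: print(c,n,np.round(d["at"],3),round(d["score"],2))
print(telemetry.current_wrist_force(),telemetry.current_t())
a=cv2.imread("pics/top4.png");b=cv2.imread("pics/scene4.png")
cv2.imwrite("pics/c4.png",np.vstack([cv2.resize(a[150:300,90:400],(775,300)),cv2.resize(b[120:310,110:510],(775,300))]))
```

```text
[-0.95123639  6.63204127 -0.3929258 ]
top base_hook_knob [0.579 0.102 0.079] 0.92
scene base_hook_knob [0.577 0.101 0.08 ] 0.82
scene base_hook_pivot [0.617 0.266 0.082] 0.82
[-0.63796626  0.13050811  0.73634709] 14.65
```

View pics/c4.png

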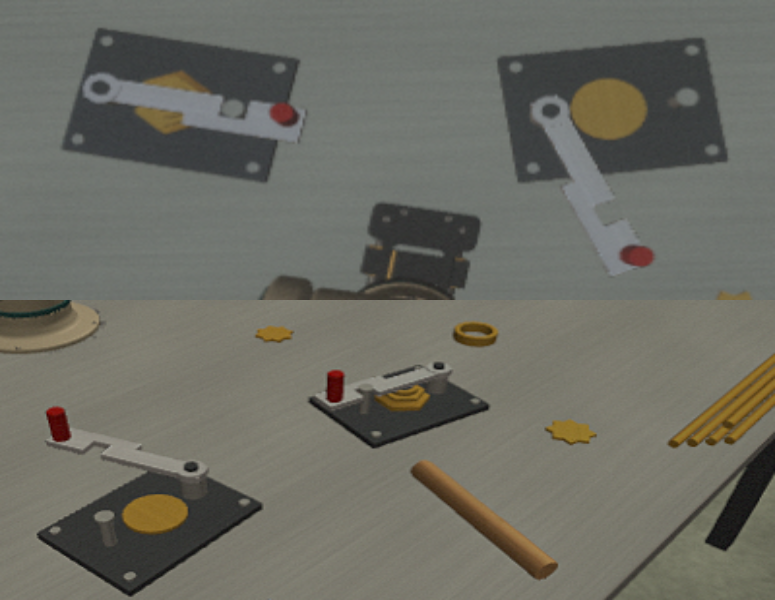

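The lantern-base hook is closed, with the stud in the notch at crop (232,107) and the knob at (283,114). The disc hook is still open with its knob at (636,256), and the arm is clear.

```bash
python3 -c "
from plant import r
r.sign_off()"
```

```text
the job is handed in; nothing more can be done
```

The lantern-base jig's hook is closed fully home and released, and the disc jig's hook was never touched and is still open. I handed the job in at about 14.7 s of the 35 s allowed.

- **Swing:** I pinched the red knob of the left-hand jig, which holds the hexagonal base, and swung it along its arc until it met the stop. The push force rose to about 14 N with no further movement at a heading of -1.797 rad. The catch stud's direction, measured from the images, was about -1.80 rad.
- **After release:** The final top and scene pictures show the notch round the stud. The networks put the knob at about (0.578, 0.102), which is about 0.02 rad from the closed heading and within their 4 mm accuracy.
- **Arm clear:** The arm was backed off, with wrist force under 1 N.
- **Missed detection:** In the last top picture the network did not report the pivot, but the scene camera did, and its position agreed with the earlier ones to about 4 mm.

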